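Gauge the gap of a gel-casting clamp and hold the blade snug

ROBOT

A 6-joint arm with a two-finger parallel gripper is mounted at the origin on the work surface. World frame = base frame: x ahead of the robot, y to its left, z up, the work surface at z = 0. Lengths are in mm, angles in rad, forces in N, time in s.
With the tool pointing down it reaches from about 375 to 900 mm from the base axis. Payload 3.1 kg.
Tool frame: the origin (TCP) lies at the very end of the fingers, on their centre line; the grasp point (between the pads) lies 19 mm behind it (arm.hold_point_z is the distance from the TCP to the grasp point, in mm); z points along the fingers, y is the direction in which the jaws open and shut (so a half turn about z gives the same grasp; the last joint's range is limited). The gripper opens to 85 mm and grips with 20 to 120 N. Pads are 22 mm wide; open, the fingers measure 114 mm over their backs; the gripper's body (76 mm by 85 mm) begins 54 mm behind the grasp point. The pads swing forward as they close: fully open they stand 13 mm farther back than shut.
Start: joints at [-1.5, 0.527, 1.433, -0, 1.181, -0.178], TCP at [154.531, -605.572, 231.31] pointing down, gripper open.
Joint ranges: [-3.08, 3.08], [-0.75, 2.2], [0.22, 2.44], [-1.43, 4.57], [0, 2.65], [-2.85, 2.85]. Speed limits (rad/s): [2.79, 2.79, 3.14, 3.14, 3.14, 3.14].

INTERFACE

Orientations are given as a unit quaternion [x, y, z, w].
In Python, from workcell import arm gives the robot as it stands.
- The arm moves only by the tool send_rows, never from a script. Its argument "increments" is a list of rows, each a list of 5 numbers: the closure, from -1 (fully open) to 1 (shut), so that 0 is half open, then the shift along the tool's x, y, z scaled (see below), then the turn about the tool's z scaled (see below). A call has exactly 8 rows; each row is the pose to reach, as a shift and turn from the pose commanded when the call began, along the tool's axes at that moment, turning the shorter way round; what a row does not reach only later rows make up. The controller multiplies each number of a shift by 30 cm and each number of a turn by 2 pi rad. A row lasts 1/10 s, in which the tool goes at most 50 mm and 8.59 degrees, less where a joint would pass 70% of its speed; a pose out of reach is approached as far as the arm can. A call with a number of a shift or a turn outside -1 to 1 is refused whole. A call with a gripper value outside its range is refused whole. The fingers move at their own pace and stop on an object; the grip force is fixed at half the most. Time passes only in rows, so rows that repeat a pose let the fingers close, or fill a call up. It gives the time, the measured TCP pose, the force and the opening at its end, in the units of the state.
- arm.state(): the state, without advancing time (a new reading comes with each control period).
- arm.camera(name): name is "scene" or "side" or "wrist"; returns the picture (384x512x3 uint8, red, green, blue); there is no depth.
- arm.calibration(name): a dict with "camera_matrix" (3x3 intrinsics, pixels), "camera_from_world" (4x4, takes a point from world to camera coordinates). Camera axes: x right, y up, looking along -z (the intrinsics and any distortion apply to the point x, -y, -z); pixel columns grow to the right and rows downward; lengths in mm; the calibration is good to about 2 mm. A picture is of the moment at which its call begins: read the wrist's pose just before it. calibration takes no time and is no camera call; for the wrist camera it gives the pose at the moment of the call.
- arm.close_job(): hands the job in, once; it reports no verdict.
The state is a dict: "time": time; "joints": joint angles; "qd": joint speeds; "joint_torque": joint torques, N m; "tcp_pos": TCP position; "eef_rot": TCP orientation; "ft_force": force on the tool from outside, world axes, zero at the start; "torque": the same for the moment, N m; "opening": opening from 0.0 (shut) to 1.0 (fully open).
Only numpy, scipy, OpenCV 4.12 (cv2) and the standard library are available. Lean on these libraries where they do the work, as an engineer would, in place of code of your own. Each camera call takes 0.05 s, during which the arm holds its last target.

TASK

Lift the tapered gap gauge (steel blade, black handle) upright out of its aluminium holder, and lower its blade straight down between the two white plates of the gel-casting clamp until it drags snugly: both sprung plates pushed back by a millimetre or two, neither forced much further, and the handle still clear of the plates. Finish while holding the gauge still and upright at that depth, do not let go, and leave the other things on the bench where they are.

Things in the scene. Friction and masses are not known exactly. Their poses are not given: they have to be found in the camera images.
- gauge_handle (a point): Centre of the gap gauge's black handle: 18 mm (x) by 34 mm (y) by 50 mm tall (z, up). Below it hangs a steel blade, tip 125 mm below this point. Both faces taper alike, so a half turn about z makes no difference. At the start it hangs upright in the holder, the handle's underside resting on the holder's top.
- gauge_tip (a point): Middle of the lower edge of the gauge's blade; axes as for the handle. The blade is 100 mm long and 20 mm wide (y), 2 mm thick (x) at this tip, growing evenly to 9.8 mm at the handle.
- gauge: The whole gap gauge, loose, about 0.12 kg; origin at the blade tip, axes as for the handle.
- holder: Aluminium holder fixed to the bench, 80 by 80 mm at its base, 112 mm tall, top 50 (x) by 70 mm (y); a 12 by 24 mm slot through its top holds the gauge's blade, with 1 to 2 mm of play. Origin: centre of its underside, z up; the gauge hangs with the same axes.
- stand: Gel-casting clamp fixed to the bench: grey base 150 (x) by 130 (y) by 12 mm; on it two grey posts, 82 mm above the bench, each with an upright white plate on springs. Origin: centre of its underside; x is across the plates, y along them. A snug blade (friction about 0.6) resists a downward push with 4 to 9 N in all.
- mouth (a point): Centre of the gap (within 0.5 mm) where the two white plates become parallel, 118 mm above the bench. x across the plates, y along them, z up. Plates are 100 mm long (y), parallel from here to 96 mm below; gap at rest 2.6 to 3.8 mm, it varies. Above, each plate flares outward at 35 degrees for 12 mm, to an opening about 20 mm wide.
- plate_near (a joint): How far the near (-x side) plate is pushed back from its rest position, m: 0 at rest, grows as the plate is pushed outward (along the mouth's -x), stop at 0.008. A spring holds it: about 3 N to start it moving, then 1.5 N more per mm.
- plate_far (a joint): How far the far (+x side) plate is pushed back from its rest position, m: 0 at rest, grows as the plate is pushed outward (along the mouth's +x), stop at 0.008. A spring holds it: about 3 N to start it moving, then 1.5 N more per mm.
- reagent: Bystander: brown reagent bottle, 60 mm across, 120 mm tall; origin under its centre.
- tip_box: Bystander: clear pipette tip box, 85 by 120 by 50 mm; origin under its centre.
- specimen_pot: Bystander: white open specimen pot, 64 mm across, 60 mm tall; origin under its centre.
- comb: Bystander: white gel comb lying flat, 40 by 95 by 8 mm; origin on its underside.
Not all that is in view belongs to the job. Of the things shaped like the gauge, the bare steel one is meant.

How it is judged (in metres and radians):
On the way, in this order (a step that is already met when the one before it is completed fails the run):
1. the gauge is lifted clear of its holder in the fingers, upright (contact force between the fingers and gauge above 2 N and z of gauge_tip in the frame of holder above 0.112 m and angle between gauge_handle's own z axis and vertical below 0.3 rad and contact force between gauge and holder below 0.3 N), for 0.1 s.
2. the blade tip is between the plates, lined up with them (contact force between the fingers and gauge above 2 N and angle between gauge_handle's own z axis and vertical below 0.15 rad and angle between the x axis of gauge_handle and the x axis of mouth, either way round below 0.2 rad and y of gauge_tip in the frame of mouth between -0.032 and 0.032 m and x of gauge_tip in the frame of mouth between -0.012 and 0.012 m and z of gauge_tip in the frame of mouth below 0 m), for 0.1 s.
At the end, for the whole second after the job is handed in: Gauge held in the fingers (over 2 N), still, upright and lined up with the plates (0.15, 0.2 rad), within 32 mm of their middle, tip 15 to 86 mm below the mouth point; each plate pushed back 0.3 to 4.5 mm and pressing with over 1 N; gauge touching neither base nor holder (contact force between the fingers and gauge above 2 N and angle between gauge_handle's own z axis and vertical below 0.15 rad and angle between the x axis of gauge_handle and the x axis of mouth, either way round below 0.2 rad and y of gauge_tip in the frame of mouth between -0.032 and 0.032 m and x of gauge_tip in the frame of mouth between -0.012 and 0.012 m and z of gauge_tip in the frame of mouth between -0.086 and -0.015 m and contact force between gauge and stand below 0.3 N and contact force between gauge and holder below 0.3 N and value of joint plate_near between 0.0003 and 0.0045 m and contact force between gauge and plate_near above 1 N and value of joint plate_far between 0.0003 and 0.0045 m and contact force between gauge and plate_far above 1 N and linear speed of gauge below 0.01 m/s); the arm keeps its last pose, push and grip.
It fails at once if a plate is forced back more than 6.5 mm (value of joint any of plate_near, plate_far above 0.0065 m).
It fails at once if a bystander is moved more than 25 mm or tipped (distance of any of reagent, tip_box, specimen_pot, comb from where it was at the start of the episode above 0.025 m or angle between any of reagent, tip_box, specimen_pot, comb's own z axis and vertical above 0.5 rad).
It also fails if it takes over 61 s, if anything falls off the work surface, if the arm or the gripper's body presses on something with over 40 N, if the wrist force passes 120 N, or if a joint passes its speed limit or range.

## Working session

There is one attempt and no reset: what is moved stays moved. The work goes in short steps, Python scripts to look and compute and a tool call to move; the robot and the scene stay as the last step left them, time stands still between calls to the robot, and variables do not carry over. Pictures are saved under pics/ and viewed, and the job is handed in when it is done.

Besides the shell and the picture viewer there is one more tool, called after "Call:" as name([rows], argument=value, ...), one row to a line, values as JSON. send_rows: Moves the arm, as the interface text tells. Shifts and turns lie within -1 to 1; 1 stands for 30 cm of shift or 2 pi rad of turn. Its arguments: {"type":"object","properties":{"increments":{"type":"array"}},"required":["increments"]}

```bash
ls; mkdir -p pics; python3 - <<'E'
from workcell import arm
import cv2
print(arm.state(), arm.hold_point_z)
for n in ["scene","side","wrist"]:
    c=arm.calibration(n); print(n,c)
    im=arm.camera(n); cv2.imwrite(f"pics/{n}0.png",cv2.cvtColor(im,cv2.COLOR_RGB2BGR))
E
```

```text
pics
{'time': 0.0, 'joints': array([-1.49947499e+00,  5.28474443e-01,  1.43389781e+00, -2.20083897e-05,
        1.18142545e+00, -1.78534441e-01]), 'qd': array([ 1.31955746e-03, -1.19293979e-03,  3.24145660e-04,  6.87457463e-04,
        9.52751350e-05,  1.93643320e-04]), 'joint_torque': array([-2.05546708e-04, -4.42357707e+01, -1.78023702e+01, -3.29150462e-04,
        8.39666318e-03,  5.17661775e-06]), 'tcp_pos': array([ 154.48955726, -604.85971237,  230.32998143]), 'eef_rot': array([ 9.92205530e-01,  1.24607266e-01,  4.89129170e-05, -1.10148531e-03]), 'ft_force': array([ 0.24193605,  0.52924052, -0.08001357]), 'torque': array([ 0.02238889, -0.0466394 , -0.02772814]), 'opening': 0.998477456802859} 18.700000000000003
scene {'camera_matrix': array([[461.01645099,   0.        , 257.48755476],
       [  0.        , 461.01645099, 187.83224427],
       [  0.        ,   0.        ,   1.        ]]), 'camera_from_world': array([[-2.61844041e-01,  9.65012630e-01, -1.37230695e-02,
         2.49448932e+02],
       [-8.07498874e-01, -2.11272872e-01,  5.50735274e-01,
         3.50644712e+02],
     
[... 549 characters left out ...]
179800e-01,  7.60263814e-01,  5.65794299e-01,
        -9.47818736e+02],
       [ 0.00000000e+00,  0.00000000e+00,  0.00000000e+00,
         1.00000000e+00]])}
wrist {'camera_matrix': array([[343.79735407,   0.        , 258.227666  ],
       [  0.        , 343.79735407, 187.85549218],
       [  0.        ,   0.        ,   1.        ]]), 'camera_from_world': array([[ 2.47505597e-01, -9.68885396e-01, -1.43824293e-03,
        -6.23667411e+02],
       [ 9.16075959e-01,  2.34498093e-01, -3.25292917e-01,
         4.33843706e+01],
       [ 3.15508822e-01,  7.91942778e-02,  9.45612209e-01,
        -3.80808773e+02],
       [ 0.00000000e+00,  0.00000000e+00,  0.00000000e+00,
         1.00000000e+00]])}
```

View pics/scene0.png

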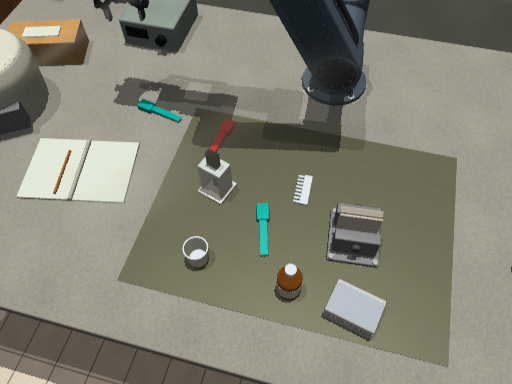

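View pics/side0.png

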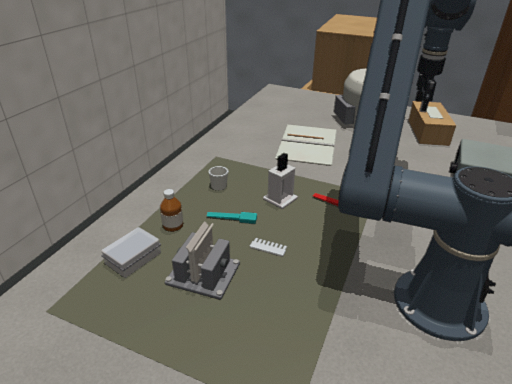

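View pics/wrist0.png

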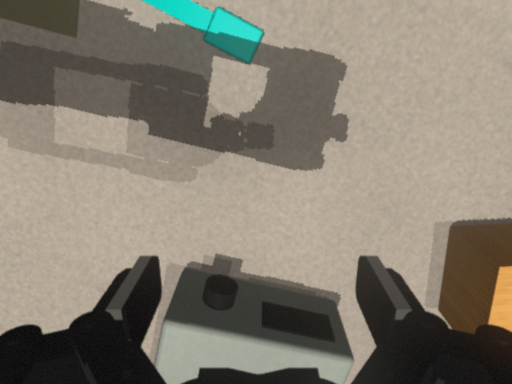

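Gauge-shaped items in the scene view: teal at (160,110), red at (228,130), teal at (263,230), and a black handle upright in the aluminium holder at (212,158). The holder one fits, since it has the black handle and stands upright. I'll enlarge it to confirm.

```bash
python3 - <<'E'
import cv2,numpy as np
a=cv2.imread("pics/scene0.png");b=cv2.imread("pics/side0.png")
r=lambda im,x,y,w,h:cv2.resize(im[y:y+h,x:x+w],(400,300),interpolation=cv2.INTER_CUBIC)
o=np.vstack([np.hstack([r(a,172,110,100,100*3//4+20),r(a,310,190,100,85)]),np.hstack([r(b,240,140,100,75),r(b,150,215,100,85)])])
cv2.imwrite("pics/crop0.png",o)
E
```

```text
(no output)
```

View pics/crop0.png

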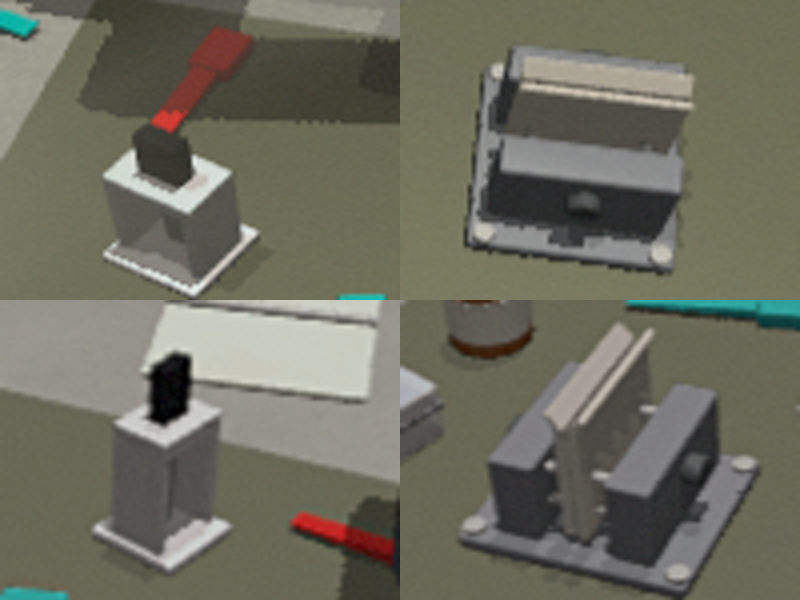

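```bash
cat > h.py <<'E'
import numpy as np, cv2
from scipy.optimize import least_squares
from workcell import arm
C={}
def cal(n):
    if n=="wrist" : return arm.calibration(n)
    if n not in C: C[n]=arm.calibration(n)
    return C[n]
def proj(c,P):
    P=np.atleast_2d(np.array(P,float)); T=c["camera_from_world"]
    q=P@T[:3,:3].T+T[:3,3]; q=q*[1,-1,-1]
    u=q@c["camera_matrix"].T
    return u[:,:2]/u[:,2:]
def onplane(c,uv,z):
    K=c["camera_matrix"];T=c["camera_from_world"];R=T[:3,:3];t=T[:3,3]
    o=-R.T@t; d=np.linalg.inv(K)@np.array([uv[0],uv[1],1.]); d=R.T@(d*[1,-1,-1])
    return o+d*(z-o[2])/d[2]
def world(p,L):
    x,y,a=p; L=np.atleast_2d(np.array(L,float)); c,s=np.cos(a),np.sin(a)
    return np.c_[x+c*L[:,0]-s*L[:,1],y+s*L[:,0]+c*L[:,1],L[:,2]]
def fit(obs,p0):
    # obs: list of (calib, local pt, uv)
    f=lambda p:np.concatenate([(proj(c,world(p,l))[0]-uv) for c,l,uv in obs])
    r=least_squares(f,p0,loss="soft_l1",x_scale=[10,10,.1]); return r.x,f(r.x).reshape(-1,2)
E
python3 - <<'E'
from h import *
s,d=cal("scene"),cal("side")
k1=lambda u,v:np.array([172+u/4,110+v*95/300]); k2=lambda u,v:np.array([310+u/4,190+v*85/300])
k3=lambda u,v:np.array([240+u/4,140+v/4]); k4=lambda u,v:np.array([150+u/4,215+v*85/300])
print("holder top plane", [onplane(s,k1(*p),112)[:2].round() for p in [(105,176),(188,212),(240,173)]],[onplane(d,k3(*p),112)[:2].round() for p in [(112,125),(162,145),(222,108)]])
print("base", [onplane(s,k1(*p),0)[:2].round() for p in [(105,258),(193,294),(258,237)]],[onplane(d,k3(*p),0)[:2].round() for p in [(95,233),(168,271),(230,227)]])
print("stand", [onplane(s,k2(*p),0)[:2].round() for p in [(70,248),(270,270)]],[onplane(d,k4(*p),0)[:2].round() for p in [(60,240),(290,293),(360,160)]])
print("platetops scene far/near", [onplane(s,k2(*p),128)[:2].round() for p in [(125,60),(292,78),(130,85),(292,105)]])
print("platetops side", [onplane(d,k4(*p),128)[:2].round() for p in [(145,110),(225,25),(175,125),(250,33)]])
E
```

```text
holder top plane [array([ 512., -277.]), array([ 533., -214.]), array([ 487., -193.])] [array([ 527., -209.]), array([ 482., -199.]), array([ 459., -269.])]
base [array([ 523., -288.]), array([ 543., -217.]), array([ 474., -191.])] [array([ 542., -221.]), array([ 470., -197.]), array([ 446., -275.])]
stand [array([636.,  98.]), array([620., 222.])] [array([621., 216.]), array([471., 199.]), array([488.,  68.])]
platetops scene far/near [array([552., 101.]), array([541., 199.]), array([571., 107.]), array([562., 201.])]
platetops side [array([560., 196.]), array([562., 101.]), array([537., 201.]), array([544., 103.])]
```

The crop confirms the one standing in the holder: grey blade, black handle. The holder is at about (495,-245) with yaw about -0.3. The stand is at about (554,146) with yaw about 0.12. Next is a closer wrist view.

```bash
cat >> h.py <<'E'
from scipy.spatial.transform import Rotation as Ro
def st():
    s=arm.state(); R=Ro.from_quat(s["eef_rot"]).as_matrix()
    return s,np.array(s["tcp_pos"]),R,np.arctan2(R[1,0],R[0,0])
def inc(target,psi=None):
    s,p,R,y=st(); d=R.T@(np.array(target)-p)/300
    t=0 if psi is None else -((psi-y+np.pi)%(2*np.pi)-np.pi)/(2*np.pi)
    print("t",s["time"],"tcp",p.round(2),"psi",round(y,4),"F",s["ft_force"].round(2),"op",round(s["opening"],3))
    print("inc",d.round(4),"turn",round(t,4)); return d,t
def snap(n,name):
    c=arm.calibration(n); im=arm.camera(n); cv2.imwrite(f"pics/{name}.png",cv2.cvtColor(im,cv2.COLOR_RGB2BGR)); return c
E
python3 - <<'E'
from h import *
c=arm.calibration("wrist");T=c["camera_from_world"];s,p,R,y=st()
o=-T[:3,:3].T@T[:3,3]; print("cam in tool",R.T@(o-p),"view dir in tool",R.T@(-T[2,:3]))
inc([495-40*0,-245,300],1.26)
E
```

```text
cam in tool [  82.9375429    -0.43448339 -142.85451435] view dir in tool [-3.25652931e-01  6.10055598e-04  9.45489184e-01]
t 0.15 tcp [ 154.5  -605.01  230.55] psi 0.2498 F [0.71 0.58 0.77] op 1.0
inc [ 1.3965 -0.8826 -0.2296] turn -0.1608
```

Call:
send_rows([
  [-1, 0.15, -0.09, -0.05, -0.02],
  [-1, 0.3, -0.18, -0.1, -0.04],
  [-1, 0.45, -0.28, -0.15, -0.06],
  [-1, 0.6, -0.37, -0.2, -0.08],
  [-1, 0.74, -0.46, -0.23, -0.1],
  [-1, 0.88, -0.55, -0.23, -0.12],
  [-1, 0.99, -0.63, -0.23, -0.14],
  [-1, 1, -0.64, -0.23, -0.16],
])

```text
time: 0.95
tcp_pos: [399.9, -341.2, 300.4]
eef_rot: [0.807, 0.591, 0.001, -0.001]
ft_force: [-0.5, -0.9, -0.3]
opening: 0.997
```

```bash
python3 - <<'E'
from h import *
inc([504,-217,300],1.26)
E
```

```text
t 0.95 tcp [ 399.92 -341.22  300.42] psi 1.2647 F [-0.5  -0.92 -0.3 ] op 0.997
inc [0.4994 0.206  0.0024] turn 0.0008
```

Call:
send_rows([
  [-1, 0.12, 0.05, 0, 0],
  [-1, 0.24, 0.1, 0, 0],
  [-1, 0.36, 0.15, 0, 0],
  [-1, 0.46, 0.19, 0, 0],
  [-1, 0.5, 0.205, 0, 0],
  [-1, 0.5, 0.205, 0, 0],
  [-1, 0.5, 0.205, 0, 0],
  [-1, 0.5, 0.205, 0, 0],
])

```text
time: 1.75
tcp_pos: [502.0, -223.1, 300.2]
eef_rot: [0.81, 0.586, -0.0, -0.0]
ft_force: [-0.5, -0.4, -0.1]
opening: 1.0
```

```bash
python3 - <<'E'
from h import *
import pickle
c=snap("wrist","w1"); pickle.dump(c,open("w1.pkl","wb"))
inc([504,-217,300],1.26)
E
```

```text
t 1.8 tcp [ 501.99 -223.13  300.26] psi 1.2532 F [ 0.62 -0.27 -0.01] op 1.0
inc [ 0.0215 -0.      0.0009] turn -0.0011
```

View pics/w1.png

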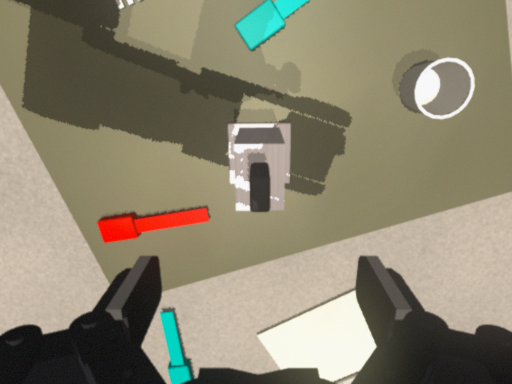

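```bash
python3 - <<'E'
import cv2
b=cv2.imread("pics/w1.png"); cv2.imwrite("pics/w1c.png",cv2.resize(b[115:220,210:310],None,fx=5.5,fy=5.5,interpolation=cv2.INTER_CUBIC))
E
```

```text
(no output)
```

View pics/w1c.png

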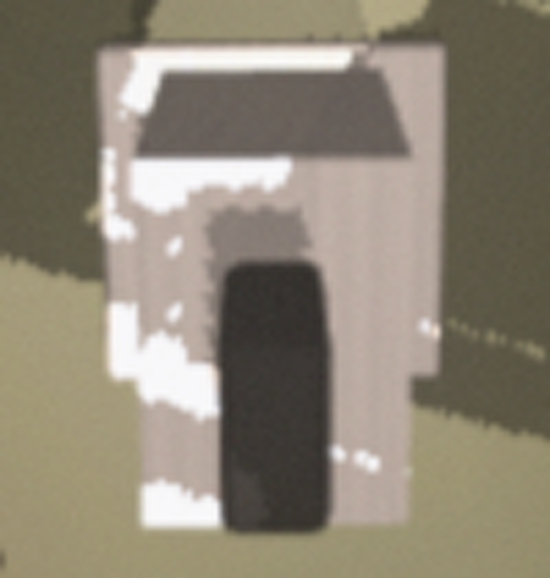

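```bash
python3 - <<'E'
from h import *
import pickle
c=pickle.load(open("w1.pkl","rb")); k=lambda u,v:np.array([210+u/5.5,115+v/5.5])
# crop pixel centers: cv2.resize shift ~ -0.5+0.5/5.5
k=lambda u,v:np.array([210-.41+u/5.5,115-.41+v/5.5])
w=lambda pts,z:np.array([onplane(c,k(*p),z)[:2] for p in pts])
T=w([(137,158),(410,158),(408,525),(142,525)],112)
H=w([(222,345),(330,345),(328,530),(222,530)],162)
HB=w([(225,265),(318,265)],112)
B=w([(98,45),(445,45)],0)
for n,q in [("top",T),("handle",H),("hb",HB),("B",B)]:
    print(n,q.round(1).tolist(),"mean",q.mean(0).round(1))
    if len(q)==4:
        e=q[3]-q[0];f=q[2]-q[1];g=q[1]-q[0];print([np.linalg.norm(v).round(1) for v in(e,f,g,q[2]-q[3])],[np.arctan2(v[1],v[0]).round(3) for v in (e,f,g,q[2]-q[3])])
E
```

```text
top [[483.7, -200.7], [529.7, -215.8], [509.1, -283.1], [461.2, -267.4]] mean [ 495.9 -241.8]
[np.float64(70.4), np.float64(70.4), np.float64(48.4), np.float64(50.4)] [np.float64(-1.897), np.float64(-1.869), np.float64(-0.317), np.float64(-0.317)]
handle [[493.1, -223.9], [509.0, -229.2], [499.3, -258.8], [483.1, -253.5]] mean [ 496.1 -241.4]
[np.float64(31.2), np.float64(31.2), np.float64(16.8), np.float64(17.1)] [np.float64(-1.896), np.float64(-1.887), np.float64(-0.317), np.float64(-0.317)]
hb [[492.3, -224.2], [508.3, -229.4]] mean [ 500.3 -226.8]
B [[469.3, -192.3], [546.0, -217.5]] mean [ 507.6 -204.9]
```

```bash
python3 - <<'E'
from h import *
inc([495.7,-242,200],1.256)
inc([495.7,-242,124],1.256)
E
```

```text
t 1.8 tcp [ 501.99 -223.13  300.26] psi 1.2532 F [ 0.62 -0.27 -0.01] op 1.0
inc [-6.620e-02 -2.000e-04  3.342e-01] turn -0.0004
t 1.8 tcp [ 501.99 -223.13  300.26] psi 1.2532 F [ 0.62 -0.27 -0.01] op 1.0
inc [-6.610e-02 -1.000e-04  5.876e-01] turn -0.0004
```

Call:
send_rows([
  [-1, -0.03, 0, 0.1, -0.0004],
  [-1, -0.066, 0, 0.2, -0.0004],
  [-1, -0.066, 0, 0.3, -0.0004],
  [-1, -0.066, 0, 0.34, -0.0004],
  [-1, -0.066, 0, 0.34, -0.0004],
  [-1, -0.066, 0, 0.34, -0.0004],
  [-1, -0.066, 0, 0.34, -0.0004],
  [-1, -0.066, 0, 0.34, -0.0004],
])

```text
time: 2.6
tcp_pos: [497.5, -241.2, 199.8]
eef_rot: [0.809, 0.588, 0.0, 0.001]
ft_force: [0.1, 0.0, 0.5]
opening: 0.995
```

```bash
python3 - <<'E'
from h import *
inc([495.7,-242,124],1.256)
import pickle
c=snap("wrist","w2"); pickle.dump(c,open("w2.pkl","wb"))
E
```

```text
t 2.6 tcp [ 497.46 -241.17  199.8 ] psi 1.2579 F [0.14 0.03 0.49] op 0.995
inc [-0.0042 -0.0055  0.2526] turn 0.0003
```

View pics/w2.png

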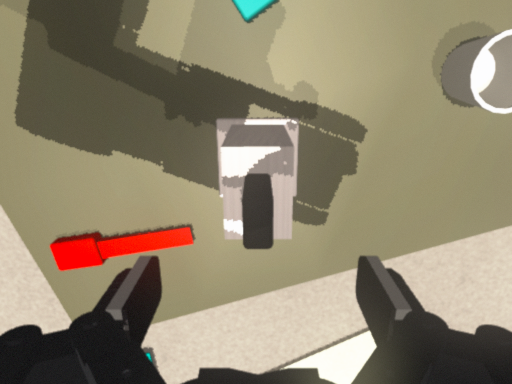

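The handle is centred at about (258,212), between the fingers. One check of its position, then down.

```bash
python3 - <<'E'
from h import *
import pickle
c=pickle.load(open("w2.pkl","rb"))
m=onplane(c,(258,248),162); print(m)  # far end middle = centre -17*yaxis
print("center", m[:2]+17*np.array([.31,.95]))
im=cv2.imread("pics/w2.png"); cv2.imwrite("pics/w2c.png",cv2.resize(im[110:260,205:310],None,fx=4,fy=4,interpolation=cv2.INTER_CUBIC))
E
```

```text
[ 491.49883952 -256.24123912  162.        ]
center [ 496.76883952 -240.09123912]
```

View pics/w2c.png

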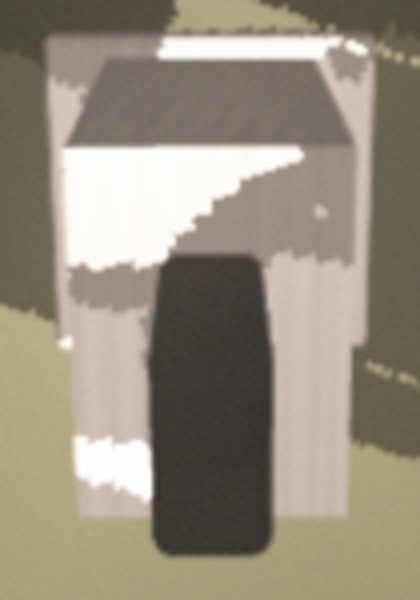

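Call:
send_rows([
  [-1, -0.001, -0.003, 0.06, 0.0003],
  [-1, -0.001, -0.003, 0.12, 0.0003],
  [-1, -0.001, -0.003, 0.17, 0.0003],
  [-1, -0.001, -0.003, 0.21, 0.0003],
  [-1, -0.001, -0.003, 0.24, 0.0003],
  [-1, -0.001, -0.003, 0.2525, 0.0003],
  [-1, -0.001, -0.003, 0.2525, 0.0003],
  [-1, -0.001, -0.003, 0.2525, 0.0003],
])

```text
time: 3.45
tcp_pos: [496.1, -240.9, 123.0]
eef_rot: [0.809, 0.587, 0.0, 0.0]
ft_force: [1.0, 0.1, -0.1]
opening: 0.992
```

Call:
send_rows([
  [0, 0, 0, 0, 0],
  [0.3, 0, 0, 0, 0],
  [1, 0, 0, 0, 0],
  [1, 0, 0, 0, 0],
  [1, 0, 0, 0, 0],
  [1, 0, 0, 0, 0],
  [1, 0, 0, 0, 0],
  [1, 0, 0, 0, 0],
])

```text
time: 4.25
tcp_pos: [495.9, -240.8, 122.8]
eef_rot: [0.809, 0.587, 0.0, 0.0]
ft_force: [-0.1, 0.3, 2.1]
opening: 0.201
```

```bash
python3 - <<'E'
from h import *
inc([495.7,-242,275],1.256)
snap("wrist","w3")
E
```

```text
t 4.25 tcp [ 495.89 -240.83  122.8 ] psi 1.2557 F [-0.14  0.27  2.11] op 0.201
inc [-0.004   0.0009 -0.5073] turn -0.0
```

View pics/w3.png

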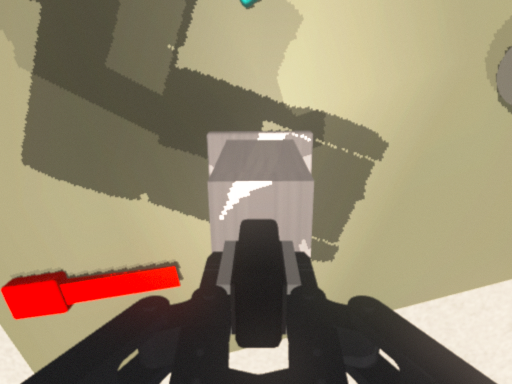

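Call:
send_rows([
  [1, 0, 0, -0.02, 0],
  [1, 0, 0, -0.06, 0],
  [1, 0, 0, -0.12, 0],
  [1, 0, 0, -0.2, 0],
  [1, 0, 0, -0.29, 0],
  [1, 0, 0, -0.38, 0],
  [1, 0, 0, -0.46, 0],
  [1, 0, 0, -0.5, 0],
])

```text
time: 5.1
tcp_pos: [496.0, -241.0, 275.4]
eef_rot: [0.809, 0.587, 0.0, 0.002]
ft_force: [0.6, -0.4, -0.8]
opening: 0.206
```

```bash
python3 - <<'E'
from h import *
snap("side","s1");snap("scene","c1")
inc([540,60,285],1.696)
a=cv2.imread("pics/side0.png") 
E
```

```text
t 5.2 tcp [ 496.21 -241.1   274.61] psi 1.2558 F [ 0.88  0.56 -1.02] op 0.203
inc [ 0.9995 -0.172  -0.0366] turn -0.0701
```

View pics/s1.png

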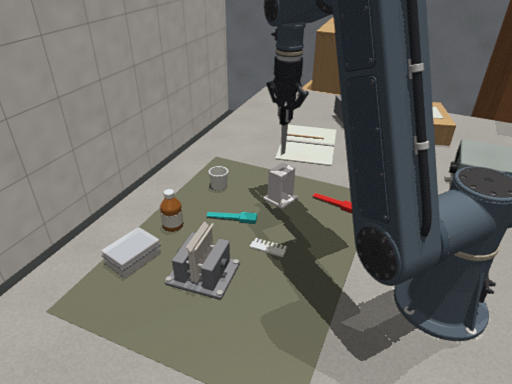

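The gauge is lifted and upright, with the tip at (284,155) in the side view. Next I'll bring the camera over the clamp.

```bash
python3 - <<'E'
from h import *
inc([565,62,280],1.696)
E
```

```text
t 5.2 tcp [ 496.21 -241.1   274.61] psi 1.2558 F [ 0.88  0.56 -1.02] op 0.203
inc [ 1.0316 -0.0949 -0.0197] turn -0.0701
```

Call:
send_rows([
  [1, 0.05, -0.005, -0.02, -0.01],
  [1, 0.15, -0.01, -0.02, -0.02],
  [1, 0.29, -0.02, -0.02, -0.03],
  [1, 0.44, -0.04, -0.02, -0.04],
  [1, 0.59, -0.05, -0.02, -0.05],
  [1, 0.74, -0.07, -0.02, -0.06],
  [1, 0.89, -0.085, -0.02, -0.07],
  [1, 0.98, -0.092, -0.02, -0.07],
])

```text
time: 6.0
tcp_pos: [559.3, 50.7, 276.8]
eef_rot: [0.66, 0.751, -0.001, -0.002]
ft_force: [0.2, -0.6, -1.1]
opening: 0.206
```

Call:
send_rows([
  [1, 0.02, 0, 0, 0],
  [1, 0.04, 0, 0, 0],
  [1, 0.05, 0, 0, 0],
  [1, 0.05, 0, 0, 0],
  [1, 0.05, 0, 0, 0],
  [1, 0.05, 0, 0, 0],
  [1, 0.05, 0, 0, 0],
  [1, 0.05, 0, 0, 0],
])

```text
time: 6.8
tcp_pos: [558.7, 61.9, 278.6]
eef_rot: [0.662, 0.75, 0.0, 0.0]
ft_force: [0.4, -0.4, -0.6]
opening: 0.201
```

```bash
python3 - <<'E'
from h import *
import pickle
inc([565,62,280],1.696)
c=snap("wrist","w4"); pickle.dump(c,open("w4.pkl","wb"))
E
```

```text
t 6.8 tcp [558.73  61.86 278.63] psi 1.6949 F [ 0.42 -0.43 -0.64] op 0.201
inc [-0.0021  0.0208 -0.0046] turn -0.0002
```

View pics/w4.png

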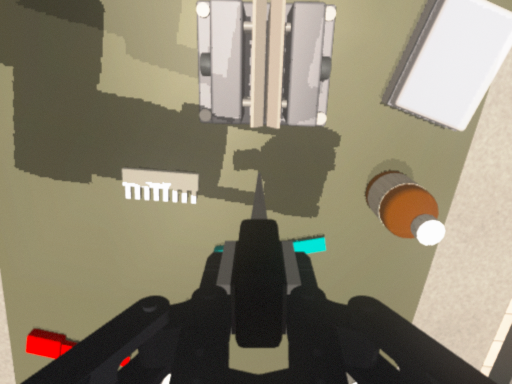

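```bash
python3 - <<'E'
import cv2
b=cv2.imread("pics/w4.png"); cv2.imwrite("pics/w4c.png",cv2.resize(b[0:135,190:340],None,fx=5,fy=4.4,interpolation=cv2.INTER_CUBIC))
E
```

```text
(no output)
```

View pics/w4c.png

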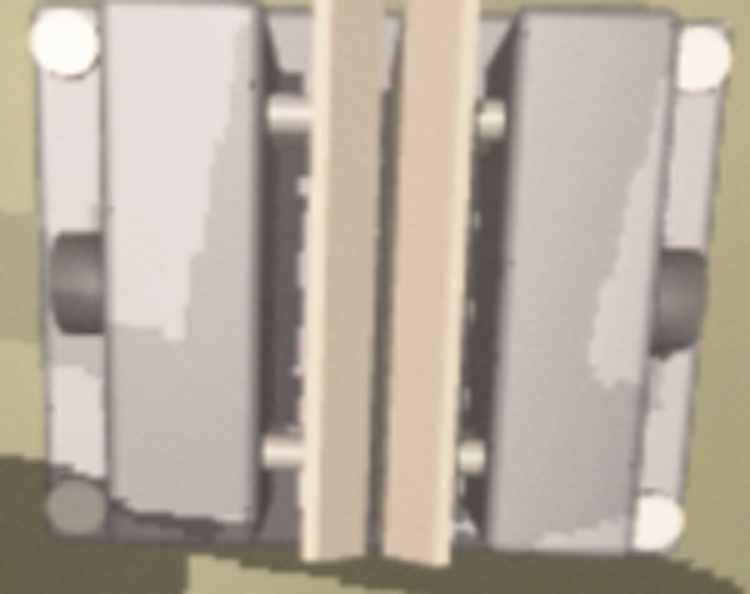

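```bash
python3 - <<'E'
from h import *
import pickle
c=pickle.load(open("w4.pkl","rb"))
k=lambda u,v:np.array([190-.4+u/5,-.39+v/4.4])
w=lambda pts,z:np.array([onplane(c,k(*p),z)[:2] for p in pts])
G=w([(396.5,2),(375.5,555)],118); print("gap line",G.round(1).tolist(), "yaw", np.arctan2(-(G[0]-G[1])[0],(G[0]-G[1])[1]).round(4))
g=w([(388,2),(405,2),(367,555),(384,555)],118); print("gap",np.linalg.norm(g[1]-g[0]),np.linalg.norm(g[3]-g[2]))
f=w([(330,2),(465,2),(318,555),(443,555)],128); print("flare mid",f.round(1).tolist(),((f[0]+f[1])/2).round(1),((f[2]+f[3])/2).round(1))
B=w([(47,540),(680,550),(730,20),(35,8)],12); print("base",B.round(1).tolist(),B.mean(0).round(1),[np.linalg.norm(B[i]-B[i-1]).round(1) for i in range(4)])
P=w([(108,510),(245,520),(495,548),(630,550),(675,15),(522,10),(260,3),(105,2)],82);print("posts",P.round(1).tolist(),P.mean(0).round(1))
# gauge tip
print("tip",onplane(c,(260,173),278.6-110.8))
# fit from base+posts
print(st()[1])
E
```

```text
gap line [[549.2, 197.4], [558.7, 99.5]] yaw 0.097
gap 2.671746987228259 2.988455582339536
flare mid [[539.1, 194.5], [559.4, 197.0], [548.6, 99.8], [569.7, 102.5]] [549.3 195.7] [559.2 101.1]
base [[485.1, 77.9], [634.1, 93.8], [620.7, 220.6], [473.8, 204.9]] [553.4 149.3] [np.float64(127.5), np.float64(149.9), np.float64(127.5), np.float64(147.8)]
posts [[507.0, 97.5], [533.8, 98.6], [583.1, 98.5], [609.5, 101.4], [598.4, 207.4], [571.5, 204.9], [525.6, 200.5], [498.5, 197.3]] [553.4 150.8]
tip [557.96192589  70.69977015 167.8       ]
[558.74400691  61.963683   278.63644206]
```

```bash
python3 - <<'E'
from h import *
import pickle
c=pickle.load(open("w4.pkl","rb"))
b=cv2.imread("pics/w4.png"); cv2.imwrite("pics/w4t.png",cv2.resize(b[160:350,210:310],None,fx=4,fy=3.1,interpolation=cv2.INTER_CUBIC))
print(proj(c,[[558.7,62,167.8],[558.7,62,267.8]]))
y=np.array([-.1,.995])*17
for z in (267.8,317.8): print(proj(c,[[558.7+y[0],62+y[1],z],[558.7-y[0],62-y[1],z]]))
snap("side","s2")
d=cal("side");print(proj(d,[[558.7,62,167.8],[558.7,62,267.8],[558.7,62,317.8]]))
s=cv2.imread("pics/s2.png"); u=proj(d,[[558.7,62,220]])[0].astype(int); print(u)
cv2.imwrite("pics/s2c.png",cv2.resize(s[u[1]-60:u[1]+60,u[0]-50:u[0]+50],None,fx=5,fy=5,interpolation=cv2.INTER_CUBIC))
E
```

```text
[[259.53444423 183.77007391]
 [260.16561837 246.36786067]]
[[261.07762877 215.25299033]
 [259.31025455 275.55013154]]
[[262.14087562 272.75778856]
 [259.64550147 349.96408847]]
[[214.65560803 200.74873016]
 [212.76541923 165.64862092]
 [211.73112391 146.44213806]]
[213 182]
```

View pics/w4t.png

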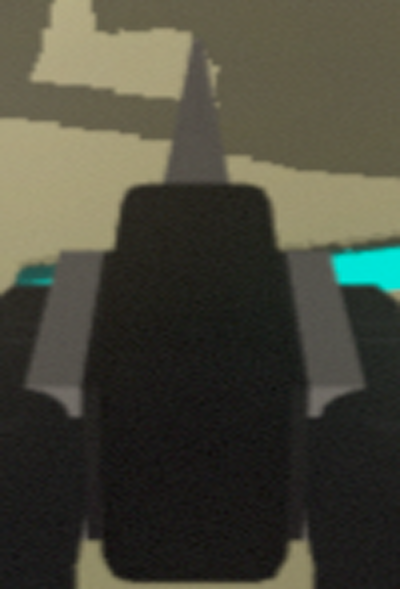

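View pics/s2c.png

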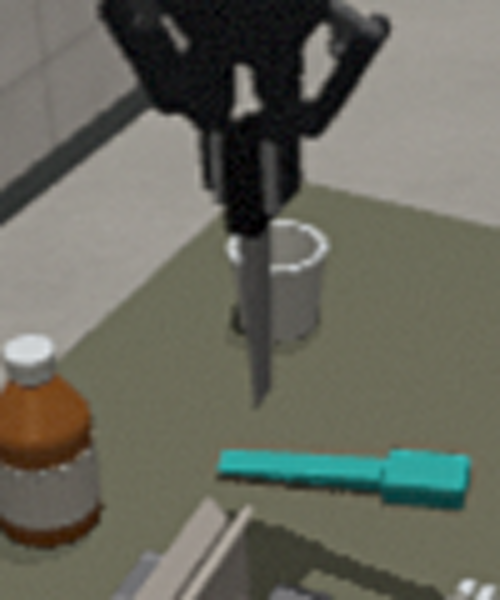

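Upright in the side view, with the tip at the expected spot. The visible tip corner in the wrist view is the blade's +y corner, which matches no tilt. The mouth is at about (553.8,150) with yaw 0.10. I'll move above it.

```bash
python3 - <<'E'
from h import *
inc([553.6,150,264],1.671)
E
```

```text
t 6.9 tcp [558.7   62.06 278.61] psi 1.6953 F [ 0.35 -0.   -1.57] op 0.203
inc [0.293  0.0195 0.0487] turn 0.0039
```

Call:
send_rows([
  [1, 0.04, 0.002, 0, 0.002],
  [1, 0.1, 0.007, 0.01, 0.004],
  [1, 0.17, 0.012, 0.02, 0.004],
  [1, 0.23, 0.016, 0.03, 0.004],
  [1, 0.27, 0.0195, 0.04, 0.004],
  [1, 0.29, 0.0195, 0.049, 0.004],
  [1, 0.293, 0.0195, 0.049, 0.004],
  [1, 0.293, 0.0195, 0.049, 0.004],
])

```text
time: 7.7
tcp_pos: [553.6, 149.9, 263.8]
eef_rot: [0.671, 0.741, -0.0, 0.0]
ft_force: [-0.1, 0.1, -0.7]
opening: 0.203
```

```bash
python3 - <<'E'
from h import *
import pickle
inc([553.6,150,264],1.671)
c=snap("wrist","w5"); pickle.dump(c,open("w5.pkl","wb"))
snap("side","s5"); snap("scene","c5")
b=cv2.imread("pics/w5.png"); cv2.imwrite("pics/w5c.png",cv2.resize(b[100:290,190:330],None,fx=4,fy=3.1,interpolation=cv2.INTER_CUBIC))
cm=cal("side");u=proj(cm,[[553.6,150,150]])[0].astype(int);s=cv2.imread("pics/s5.png")
d=cal("scene");v=proj(d,[[553.6,150,150]])[0].astype(int);t=cv2.imread("pics/c5.png");print(u,v)
cv2.imwrite("pics/sc5.png",np.hstack([cv2.resize(s[u[1]-60:u[1]+40,u[0]-40:u[0]+40],None,fx=4.8,fy=5.5,interpolation=cv2.INTER_CUBIC),cv2.resize(t[v[1]-60:v[1]+40,v[0]-40:v[0]+40],None,fx=4.8,fy=5.5,interpolation=cv2.INTER_CUBIC)]))
E
```

```text
t 7.7 tcp [553.61 149.87 263.79] psi 1.6705 F [-0.06  0.12 -0.7 ] op 0.203
inc [ 0.0004  0.     -0.0007] turn -0.0001
[198 227] [363 207]
```

View pics/w5c.png

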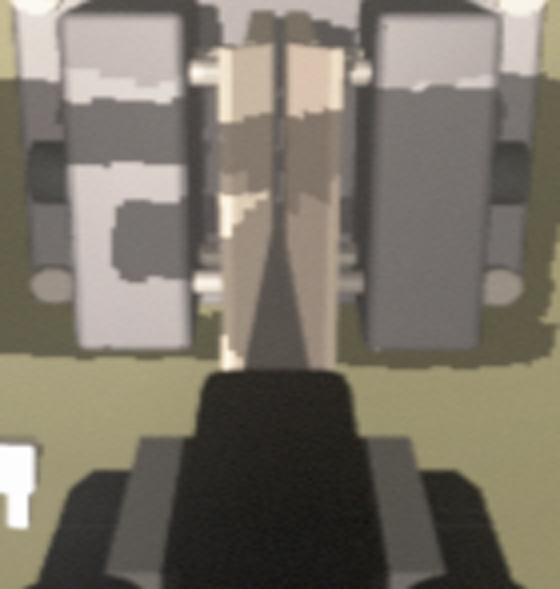

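View pics/sc5.png

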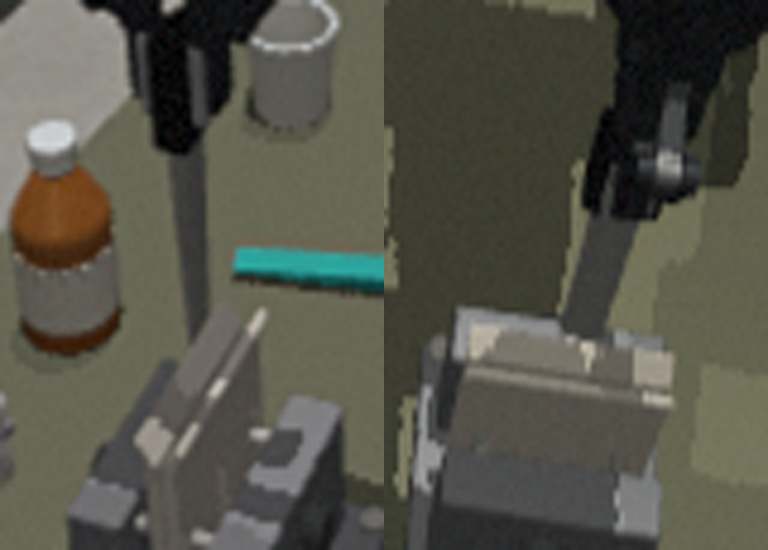

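The tip lines up with the gap (crop (279,235)). I'll go down in steps and watch the force.

Call:
send_rows([
  [1, 0, 0, 0.02, 0],
  [1, 0, 0, 0.05, 0],
  [1, 0, 0, 0.08, 0],
  [1, 0, 0, 0.1, 0],
  [1, 0, 0, 0.12, 0],
  [1, 0, 0, 0.135, 0],
  [1, 0, 0, 0.14, 0],
  [1, 0, 0, 0.14, 0],
])

```text
time: 8.65
tcp_pos: [553.7, 150.2, 221.7]
eef_rot: [0.671, 0.741, 0.0, -0.0]
ft_force: [0.5, 0.0, -1.2]
opening: 0.203
```

```bash
python3 - <<'E'
from h import *
import pickle
inc([553.6,150,210],1.671)
c=snap("wrist","w6"); pickle.dump(c,open("w6.pkl","wb"))
inc([553.6,150,210],1.671)
b=cv2.imread("pics/w6.png"); cv2.imwrite("pics/w6c.png",cv2.resize(b[60:250,190:330],None,fx=5,fy=3.1,interpolation=cv2.INTER_CUBIC))
E
```

```text
t 8.65 tcp [553.65 150.25 221.67] psi 1.6704 F [ 0.45  0.01 -1.2 ] op 0.203
inc [-0.0008 -0.0003  0.0389] turn -0.0001
t 8.7 tcp [553.63 150.22 221.88] psi 1.6704 F [ 0.15  0.06 -1.7 ] op 0.202
inc [-0.0007 -0.0002  0.0396] turn -0.0001
```

View pics/w6c.png

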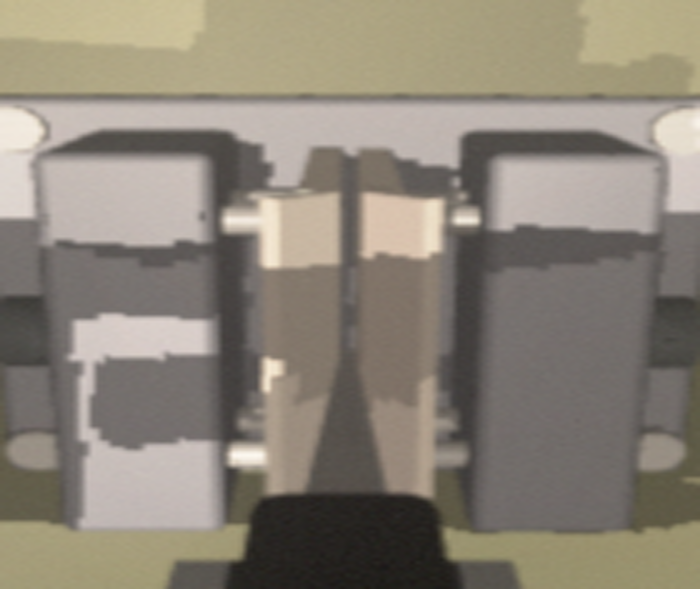

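The tip is in the gap with no lateral force. I'll continue to tip depth of about 29 mm.

Call:
send_rows([
  [1, 0, 0, 0.01, 0],
  [1, 0, 0, 0.02, 0],
  [1, 0, 0, 0.03, 0],
  [1, 0, 0, 0.04, 0],
  [1, 0, 0, 0.05, 0],
  [1, 0, 0, 0.06, 0],
  [1, 0, 0, 0.07, 0],
  [1, 0, 0, 0.073, 0],
])

```text
time: 9.5
tcp_pos: [553.8, 150.2, 199.9]
eef_rot: [0.671, 0.741, 0.0, 0.0]
ft_force: [0.5, 1.0, 2.6]
opening: 0.207
```

```bash
python3 - <<'E'
from h import *
for i in range(3): inc([553.6,150,182],1.671); snap("wrist","w7")
E
```

```text
t 9.5 tcp [553.82 150.22 199.89] psi 1.6704 F [0.52 0.96 2.61] op 0.207
inc [-0.0007 -0.0008  0.0596] turn -0.0001
t 9.55 tcp [553.79 150.22 199.84] psi 1.6704 F [1.03 0.14 2.2 ] op 0.201
inc [-0.0007 -0.0007  0.0595] turn -0.0001
t 9.6 tcp [553.74 150.22 199.87] psi 1.6704 F [ 1.54 -0.16  1.32] op 0.207
inc [-0.0007 -0.0006  0.0596] turn -0.0001
```

Call:
send_rows([
  [1, 0, 0, 0.01, 0],
  [1, 0, 0, 0.02, 0],
  [1, 0, 0, 0.03, 0],
  [1, 0, 0, 0.04, 0],
  [1, 0, 0, 0.05, 0],
  [1, 0, 0, 0.057, 0],
  [1, 0, 0, 0.057, 0],
  [1, 0, 0, 0.057, 0],
])

```text
time: 10.45
tcp_pos: [553.5, 150.2, 182.5]
eef_rot: [0.671, 0.741, -0.0, -0.0]
ft_force: [2.1, -0.1, 0.4]
opening: 0.199
```

```bash
python3 - <<'E'
from h import *
import pickle
for i in range(3):
  inc([553.6,150,178],1.671); pickle.dump(snap("wrist","w8"),open("w8.pkl","wb"))
snap("side","s8"); snap("scene","c8")
b=cv2.imread("pics/w8.png"); cv2.imwrite("pics/w8c.png",cv2.resize(b[20:200,190:330],None,fx=5,fy=3.2,interpolation=cv2.INTER_CUBIC))
cm=cal("side");u=proj(cm,[[553.6,150,150]])[0].astype(int);s=cv2.imread("pics/s8.png")
d=cal("scene");v=proj(d,[[553.6,150,150]])[0].astype(int);t=cv2.imread("pics/c8.png")
cv2.imwrite("pics/sc8.png",np.hstack([cv2.resize(s[u[1]-60:u[1]+40,u[0]-40:u[0]+40],None,fx=4.8,fy=5.5,interpolation=cv2.INTER_CUBIC),cv2.resize(t[v[1]-60:v[1]+40,v[0]-40:v[0]+40],None,fx=4.8,fy=5.5,interpolation=cv2.INTER_CUBIC)]))
E
```

```text
t 10.45 tcp [553.53 150.19 182.46] psi 1.6704 F [ 2.12 -0.13  0.36] op 0.199
inc [-0.0006  0.0002  0.0149] turn -0.0001
t 10.5 tcp [553.51 150.2  182.44] psi 1.6704 F [ 1.37 -0.08 -0.76] op 0.205
inc [-0.0007  0.0002  0.0148] turn -0.0001
t 10.55 tcp [553.5  150.16 182.44] psi 1.6704 F [ 1.73  1.12 -0.9 ] op 0.206
inc [-0.0006  0.0003  0.0148] turn -0.0001
```

View pics/w8c.png

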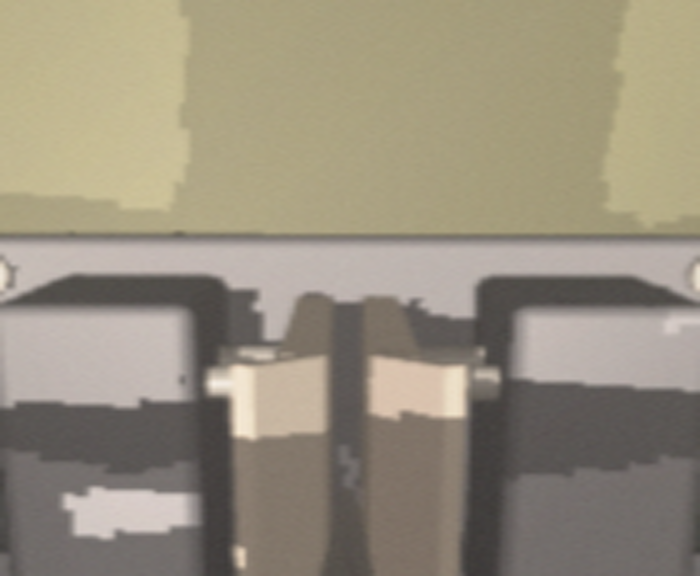

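View pics/sc8.png

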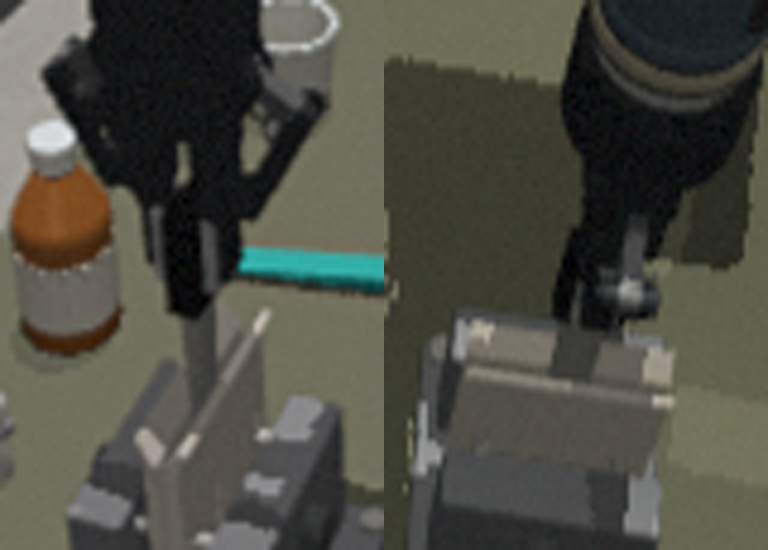

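```bash
python3 - <<'E'
from h import *
import pickle
M=np.array([553.8,150]);a=.1; ex=np.array([np.cos(a),np.sin(a)]);ey=np.array([-np.sin(a),np.cos(a)])
def loc(c,k,pts,z):
    return [ (float((q:=onplane(c,k(*p),z)[:2]-M)@ex.round(4)).__round__(2),float(q@ey).__round__(1)) for p in pts]
c4=pickle.load(open("w4.pkl","rb"));c8=pickle.load(open("w8.pkl","rb"))
k4=lambda u,v:np.array([190-.4+u/5,-.39+v/4.4])
k8=lambda u,v:np.array([190-.4+u/5,20-.34+v/3.2])
print("rest gap",loc(c4,k4,[(377,300),(394,300)],118),"flare",loc(c4,k4,[(324,300),(454,300)],128),"post",loc(c4,k4,[(262,300),(500,300)],82))
print("now gap",loc(c8,k8,[(330,420),(367,420)],118),"flare",loc(c8,k8,[(255,420),(444,420)],128),"post",loc(c8,k8,[(203,420),(506,420)],82))
b=cv2.imread("pics/w8.png")
r=b[138,225:300].astype(int).sum(1)//3; print(list(enumerate(r,225)))
b=cv2.imread("pics/w4.png"); r=b[60,238:298].astype(int).sum(1)//3; print(list(enumerate(r,238)))
E
```

```text
rest gap [(-1.39, -2.6), (1.45, -2.6)] flare [(-10.11, -2.9), (10.84, -2.4)] post [(-22.17, -3.0), (22.19, -1.9)]
now gap [(-2.95, 37.0), (1.6, 37.0)] flare [(-11.65, 39.3), (10.48, 39.3)] post [(-21.6, 28.8), (22.14, 28.8)]
[(225, np.int64(166)), (226, np.int64(121)), (227, np.int64(134)), (228, np.int64(114)), (229, np.int64(90)), (230, np.int64(91)), (231, np.int64(149)), (232, np.int64(203)), (233, np.int64(208)), (234, np.int64(209)), (235, np.int64(212)), (236, np.int64(218)), (237, np.int64(225)), (238, np.int64(226)), (239, np.int64(221)), (240, np.int64(209)), (241, np.int64(184)), (242, np.int64(183)), (243, np.int64(181)), (244, np.int64(182)), (245, np.int64(181)), (246, np.int64(180)), (247, np.int64(180)), (248, np.int64(183)), (249, np.int64(182)), (250, np.int64(180)), (251, np.int64(182)), (252, np.int64(182)), (253, np.int64(180)), (254, np.int64(168)), (255, np.int64(132)), (256, np.int64(98)), (257, np.int64(89)), (258, np.int64(87)), (259, np.int64(91)), (260, np.int64(89)), (261, np.int64(90)), (262, np.int64(99)), (263, np.int64(138)), (264, np.int64(179)), (26
[... 1372 characters left out ...]
), (266, np.int64(102)), (267, np.int64(108)), (268, np.int64(138)), (269, np.int64(179)), (270, np.int64(196)), (271, np.int64(197)), (272, np.int64(196)), (273, np.int64(199)), (274, np.int64(198)), (275, np.int64(198)), (276, np.int64(196)), (277, np.int64(198)), (278, np.int64(197)), (279, np.int64(205)), (280, np.int64(216)), (281, np.int64(217)), (282, np.int64(199)), (283, np.int64(129)), (284, np.int64(95)), (285, np.int64(85)), (286, np.int64(79)), (287, np.int64(79)), (288, np.int64(80)), (289, np.int64(85)), (290, np.int64(105)), (291, np.int64(143)), (292, np.int64(162)), (293, np.int64(192)), (294, np.int64(193)), (295, np.int64(194)), (296, np.int64(193)), (297, np.int64(192))]
```

The images suggest the near plate is pushed about 1.5 mm and the far plate only slightly. Fx of about +1.5 N agrees. I'll shift 0.6 mm toward the far plate and go 5 mm deeper.

Call:
send_rows([
  [1, 0, 0.001, 0, 0],
  [1, 0, 0.002, 0.003, 0],
  [1, 0, 0.002, 0.007, 0],
  [1, 0, 0.002, 0.011, 0],
  [1, 0, 0.002, 0.016, 0],
  [1, 0, 0.002, 0.016, 0],
  [1, 0, 0.002, 0.016, 0],
  [1, 0, 0.002, 0.016, 0],
])

```text
time: 11.5
tcp_pos: [554.1, 150.3, 178.0]
eef_rot: [0.671, 0.741, -0.0, -0.0]
ft_force: [0.5, -0.5, 3.9]
opening: 0.202
```

```bash
python3 - <<'E'
from h import *
import pickle
F=[]
for i in range(6):
  s,p,R,y=st();F.append(s["ft_force"]); pickle.dump(arm.calibration("wrist"),open("w9.pkl","wb"));snap("wrist","w9")
print(np.round(F,2)); inc(p)
b=cv2.imread("pics/w9.png"); cv2.imwrite("pics/w9c.png",cv2.resize(b[20:200,190:330],None,fx=5,fy=3.2,interpolation=cv2.INTER_CUBIC))
E
```

```text
[[ 0.46 -0.54  3.87]
 [-0.06  0.55  3.85]
 [ 0.28  0.37  3.61]
 [ 0.05  0.23  3.78]
 [-0.06  0.38  4.05]
 [ 0.37  0.31  4.24]]
t 11.8 tcp [554.1  150.26 178.04] psi 1.6704 F [1.14 0.05 3.65] op 0.203
inc [ 0.      0.     -0.0001] turn 0
```

View pics/w9c.png

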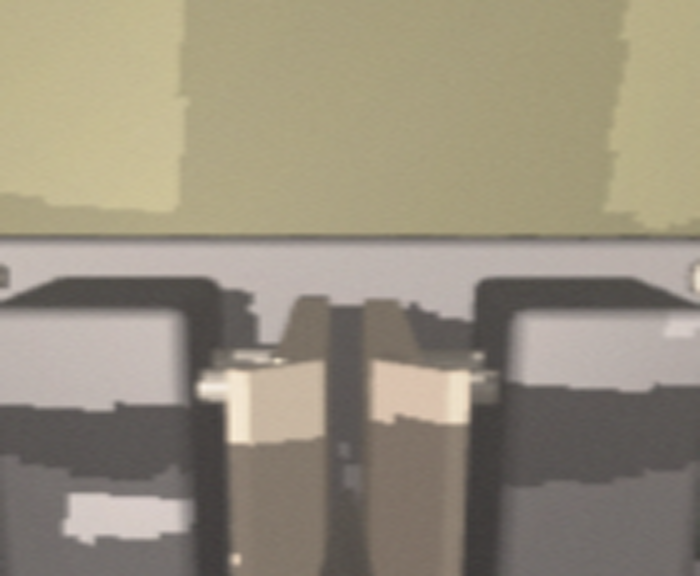

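```bash
python3 - <<'E'
from h import *
import pickle
M=np.array([553.8,150]);a=.1; ex=np.array([np.cos(a),np.sin(a)])
def edges(n,v,lo,hi,lev=135):
    r=cv2.imread(f"pics/{n}.png")[v-1:v+2].astype(float).sum(2).mean(0)/3; e=[]
    for u in range(lo,hi):
        if (r[u]-lev)*(r[u+1]-lev)<0: e.append(round(u+(lev-r[u])/(r[u+1]-r[u]),2))
    return e
for n,v in (("w4",40),("w4",60),("w4",80),("w8",138),("w8",145),("w9",138),("w9",145)):
    c=pickle.load(open(n+".pkl","rb")); e=edges(n,v,225,300)
    X=lambda u,z:round(float((onplane(c,(u,v),z)[:2]-M)@ex),2)
    print(n,v,[(u,X(u,118),X(u,128)) for u in e])
E
```

```text
w4 40 [(np.float64(240.81), -21.71, -21.22), (np.float64(249.38), -14.74, -14.48), (np.float64(265.51), -1.63, -1.8), (np.float64(268.66), 0.93, 0.67), (np.float64(283.84), 13.27, 12.61), (np.float64(291.63), 19.6, 18.73)]
w4 60 [(np.float64(240.57), -21.79, -21.3), (np.float64(248.93), -14.87, -14.61), (np.float64(264.77), -1.76, -1.93), (np.float64(267.91), 0.83, 0.58), (np.float64(282.9), 13.24, 12.57), (np.float64(290.81), 19.78, 18.9)]
w4 80 [(np.float64(240.33), -21.87, -21.37), (np.float64(249.0), -14.57, -14.31), (np.float64(264.26), -1.71, -1.88), (np.float64(267.22), 0.78, 0.53), (np.float64(281.92), 13.16, 12.5), (np.float64(289.65), 19.68, 18.8)]
w8 138 [(np.float64(225.82), -21.02, -20.06), (np.float64(230.72), -18.04, -17.23), (np.float64(254.94), -3.33, -3.23), (np.float64(263.02), 1.58, 1.44), (np.float64(283.82), 14.21, 13.47), (np.float64(284.29), 14.49, 13.74), (np.float64(289.29), 17.53, 16.63), (np.float64(295.06), 21.04, 19.97)]
w8 145 [(np.float64(225.03), -21.64, -20.65), (np.float64(235.45), -15.26, -14.58), (np.float64(254.93), -3.35, -3.25), (np.float64(263.13), 1.66, 1.53), (np.float64(282.98), 13.8, 13.08)]
w9 138 [(np.float64(225.66), -20.06, -19.1), (np.float64(229.65), -17.69, -16.84), (np.float64(254.47), -2.93, -2.81), (np.float64(263.37), 2.36, 2.22), (np.float64(286.44), 16.08, 15.26), (np.float64(292.92), 19.93, 18.92)]
w9 145 [(np.float64(225.28), -20.42, -19.44), (np.float64(233.46), -15.52, -14.78), (np.float64(254.47), -2.94, -2.83), (np.float64(263.41), 2.41, 2.26), (np.float64(283.7), 14.55, 13.81)]
```

Balanced now: Fx is about 0, drag is about 5 N, and the images put both plates 1.2 to 1.6 mm back. One last side check before handing in.

```bash
python3 - <<'E'
from h import *
snap("side","s10"); snap("scene","c10")
cm=cal("side");u=proj(cm,[[553.6,150,150]])[0].astype(int);s=cv2.imread("pics/s10.png")
t=cv2.imread("pics/c10.png")
cv2.imwrite("pics/sc10.png",np.hstack([cv2.resize(s[u[1]-60:u[1]+40,u[0]-40:u[0]+40],None,fx=4,fy=4,interpolation=cv2.INTER_CUBIC)[:384],t[:, :470]]))
S,p,R,y=st(); print(S["time"],p,S["ft_force"],S["opening"],np.abs(S["qd"]).max(),R[:,2])
E
```

```text
11.9 [554.10240805 150.28986022 178.05228027] [-0.098989    0.59776844  4.52656539] 0.20100050706061898 0.002123058344030405 [-1.31119051e-04  3.62347212e-05 -9.99999991e-01]
```

View pics/sc10.png

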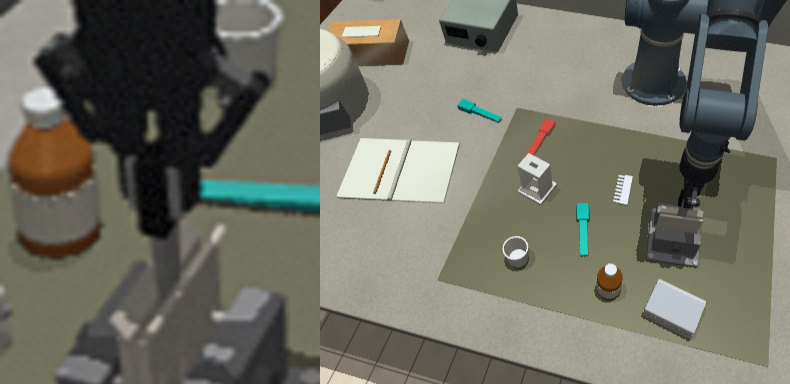

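The gauge is upright between the plates, with the blade at about (165,265) in the left panel. The handle is clear above them, and the bystanders are where they were. Handing in.

```bash
python3 -c "
from workcell import arm
print(arm.close_job())"
```

```text
the job is handed in; nothing more can be done
None
```

I lifted the bare-steel gauge out of its holder, lowered its blade between the clamp plates and handed the job in at about 12 s, still gripping the gauge. The hand-in gave no verdict, so what follows is only what I measured beforehand.

- **Depth:** the tip is about 51 mm below the mouth point, and the handle's underside is about 37 mm above the plates' flare.
- **Plates:** after a 0.6 mm sideways correction, the wrist images put the near plate about 1.2 mm back and the far plate about 1.5 mm. The sideways force averaged about 0.2 N, so they press nearly equally.
- **Drag:** the upward push on the blade was about 5 to 6 N, within the expected 4 to 9 N.
- **Pose:** the tool is vertical and the arm is essentially still. Its turn matches the plates by my estimate from the images.
- **Bystanders:** all are where they were in the last scene picture.

Two checks disagreed slightly. The blade thickness expected at that depth implies about 1.6 mm of push per plate, a little more than the images show. The single vertical force readings were also uneven before the correction (near zero once). Neither would take the result outside its limits.

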